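Set the stop bar against the tip rack and start the shaker

ROBOT

A 7-joint arm with a two-finger parallel gripper is mounted at the origin on the work surface. World frame = base frame: x ahead of the robot, y to its left, z up, the work surface at z = 0. Lengths are in m, angles in rad, forces in N, time in s.
With the tool pointing down it reaches from about 0.4 to 0.875 m from the base axis. Payload 6.5 kg.
Tool frame: the origin (TCP) lies at the very end of the fingers, on their centre line; the grasp point (between the pads) lies 19 mm behind it; z points along the fingers, y is the direction in which the jaws open and shut (so a half turn about z gives the same grasp; the last joint's range is limited). The gripper opens to 88 mm and grips with 3 to 60 N. Pads are 18 mm wide; open, the fingers measure 123 mm over their backs; the gripper's body (75 mm by 187 mm) begins 45 mm behind the grasp point.
Start: joints at [-1.17, 0.536, -0.004, 1.538, 0.003, 1.067, -0.071], TCP at [0.293, 0.58, 0.239] pointing down, gripper open.
Joint ranges: [-2.7, 2.7], [-0.37, 2.16], [-1.27, 1.26], [0.24, 2.4], [-1.31, 4.45], [0.19, 1.91], [-2.76, 2.76]. Speed limits (rad/s): [2.39, 2.39, 3.14, 3.14, 3.14, 3.14, 3.14].

INTERFACE

Orientations are given as a 3x3 rotation matrix whose columns are the frame's x, y, z axes.
In Python, from plant import arm, viewer, nets gives the robot as it stands.
- The arm moves only by the shell command python3 -m creep 'ROWS' [FORCE]. ROWS is JSON, one flat list of numbers, 7 for each row, row after row: the shift along the tool's x, y, z in cm, then the turn, a rotation vector about the tool's x, y, z in rad, then the closure in counts, from 0 (fully open) to 255 (shut). In form: [x, y, z, wx, wy, wz, fingers, x, y, z, wx, wy, wz, fingers, ...]. A call has 1 to 20 rows; each row is the pose to reach, as a shift and turn from the pose measured when the call began, along the tool's axes at that moment; what a row does not reach only later rows make up. A row lasts 1/12 s, in which the tool goes at most 41.7 mm and 7.16 degrees, less where a joint would pass 70% of its speed; a pose out of reach is approached as far as the arm can. A call with a gripper value outside its range is refused whole. The fingers move at their own pace and stop on an object; FORCE is the grip in N (left out, the last holds). Time passes only in rows, so rows that repeat a pose let the fingers close. It gives the time, the measured TCP pose, the force and the opening at its end, in the units of the state.
- arm.get_obs(): the state, without advancing time (a new reading comes with each control period).
- viewer.grab_frame(name): name is "side" or "top" or "wrist"; returns a dict with "color" (400x640x3 uint8, red, green, blue), "range_z" (400x640 float32, m along the optical axis (not along the pixel's ray), 0 where there is no reading), "mtx" (3x3 intrinsics, pixels), "eye" and "rotation" of the camera in the world; the wrist camera has in their place "hand_eye" (4x4, takes a point from camera to tool coordinates, whose origin is the TCP and whose axes are the flange's). Camera axes: x right, y down, z forward; pixel columns grow to the right and rows downward; lengths in m; the calibration is good to about 2 mm. The wrist camera is an equidistant fisheye: a pixel r from the principal point sees the ray r / f radians off the axis. A picture is of the moment at which its call begins: read the wrist's pose just before it.
- arm.hand_in(): hands the job in, once; it reports no verdict.
Trained networks look in the newest picture that a camera, given by its name, has taken for a name from the list of things; names that differ only in an ending like _2 or _b are one class to them, and where a whole thing is asked for, a point or a joint stands for the part that bears it (a point fixed in the world has none). Each returns a list of dicts, best first, with "confidence" (0 to 1); they miss things now and then, are a little off and sometimes report something else, mostly with a low value. They report only what shows in the picture. A call takes as long as a camera call. They do not tell look-alikes from the thing itself.
- nets.search_frame(camera, label): "pixel" ([column, row] in pixels, amid what is visible of it).
The state is a dict: "clock": time; "q": joint angles; "dq": joint speeds; "effort": joint torques, N m; "eef_pos": TCP position; "tcp_rot": TCP orientation; "contact_force": force on the tool from outside, world axes, zero at the start; "torque": the same for the moment, N m; "finger_gap": finger opening in m.
Only numpy, scipy, OpenCV 4.12 (cv2) and the standard library are available. Lean on these libraries where they do the work, as an engineer would, in place of code of your own. Each camera call takes 0.05 s, during which the arm holds its last target. There are 200 camera calls.

TASK

The tip rack on the shaker deck stands against the end fence. Lift the stop bar by its upright tab out of the parking bay, carry it along towards the rack, and let it drop fully into the notch nearest the rack in which the bar still stands free of it, without shoving the rack. Then press the round start key gently until it clicks, not to the bottom, let go, and leave everything else where it stands.

Things in the scene. Friction and masses are not known exactly. Their poses are not given: they have to be found in the camera images.
- shaker: Fixed bench shaker, cream, 310 mm wide (y). Origin: under the deck's centre, on the bench; x to the rear, y along the comb towards the rack, z up. Deck top 75 mm, front ledge with the key 60 mm above the bench. Comb along the deck's front edge (x = -85 mm), 14 mm above the deck: a long parking bay at its -y end, then four notches 14 mm wide, 26 mm apart, parted by 12 mm teeth.
- stop_slide (a joint): Position (m) of the stop bar along the shaker's y: 0 at the outer end of the parking bay, growing towards the rack, to 0.140. Bay: 0 to 0.033; the notch centres are 0.056, 0.082, 0.108 and 0.134. Its 8 mm tooth has 3 mm of play either way in a notch and a rounded foot. Little friction; it can only slide and lift.
- stop_lift (a joint): Lift (m) of the stop bar: 0 fully down, upper stop at 0.024. The tooth is free of the comb above 0.014; the stop (about 0.16 kg) falls back by its own weight, and on top of a comb tooth it stays at about 0.013, not seated.
- stop_grip (a point): Centre of the upright steel tab of the stop, where to pinch it: tab 10 mm thick (shaker x), 24 mm wide (shaker y); it reaches 17 mm above and 30 mm below this point (below that lies the bar). When seated, this point is 60 mm above the deck, over the comb. Pinch from above, fingers closing along the shaker's x.
- stop_face (a point): Point on the rack-side (+y) face of the stop bar, 10 mm wide (shaker y), 12 mm high, reaching 185 mm rearward from the tab, 18 mm above the deck when seated. This point is 5 mm towards +y from the centre of the tab and tooth and 100 mm to the rear of the tab.
- rack_end (a point): Centre of the end face, towards the stop, of the tip rack on the deck: a blue box with a green lid, 122 mm (shaker x) by 85 mm (shaker y) by 50 mm high, about 0.25 kg, loose. Its axes are the rack's, parallel to the shaker's; the rack extends to +y from here as far as the end fence, a 38 mm high metal bar clamped to the deck.
- start_key (a joint): Travel (m) of the start key: 0 up, grows as pressed, bottom at 0.009. Dome: the force rises to about 4.5 N at 2 to 3 mm, drops (the click) to about 2 N at 5.5 mm, then rises by 3 N per mm to about 9 N at 8 mm and 12 N at the bottom. It counts as clicked from 4 mm; over 8.2 mm it is pressed too far. Springs back by itself.
- key_top (a point): Centre of the top of the start key: round grey key on a black panel, 30 mm across, 12 mm proud of the front ledge, near the ledge's +y end; pressed straight down.
- beaker_mid (a point): Bystander: centre of a white plastic beaker, 84 mm across, 110 mm high, beside the shaker.
- bottle_mid (a point): Bystander: centre of an amber bottle with orange cap, 66 mm across, 150 mm high, beside the shaker.
- slide_box_mid (a point): Bystander: centre of a small white box, 30 x 76 x 18 mm, on the shaker's front ledge below the stop.
Things that resemble listed ones, but are neither listed nor needed, are in the scene too. Leave any yellow look-alike of the part that bears rack_end alone.

How it is judged:
On the way, in this order (a step that is already met when the one before it is completed fails the run):
1. the stop bar is down in the notch next to the rack (value of joint stop_lift below 0.0025 m and y of stop_face in the frame of rack_end between -0.034 and 0.002 m), for 0.2 s.
2. the start key is pressed past its click (value of joint start_key above 0.004 m), for 0.02 s.
At the end, for the whole second after the job is handed in: The stop bar is fully down in a notch (lift under 2.5 mm) with its face at most 34 mm short of the rack's end face and not past it, at rest; the start key is up again (under 1 mm); the rack is at rest within 8 mm of where it stood (all of step 1 and value of joint start_key below 0.001 m and distance of rack_end from where it was at the start of the episode below 0.008 m and linear speed of tip_rack below 0.02 m/s and velocity of joint stop_slide between -0.01 and 0.01 m/s); the robot touches nothing.
It fails at once if the start key is pressed too far past its click (over 8.2 mm) (value of joint start_key above 0.0082 m).
It fails at once if the start key is pressed past its click before the stop is down in the notch next to the rack (value of joint start_key above 0.004 m and not (value of joint stop_lift below 0.0025 m and y of stop_face in the frame of rack_end between -0.034 and 0.002 m)).
It fails at once if the rack is shoved more than 10 mm (distance of rack_end from where it was at the start of the episode above 0.01 m).
It fails at once if the beaker, the bottle or the small box is moved more than 25 mm (distance of any of beaker_mid, bottle_mid, slide_box_mid from where it was at the start of the episode above 0.025 m).
It also fails if it takes over 48 s, if anything falls off the work surface, if the arm or the gripper's body presses on something with over 40 N, if the wrist force passes 120 N, or if a joint passes its speed limit or range.

## Working session

There is one attempt and no reset: what is moved stays moved. The work goes in short steps, Python scripts to look and compute and a shell command to move; the robot and the scene stay as the last step left them, time stands still between calls to the robot, and variables do not carry over. Pictures are saved under pics/ and viewed, about 8 in all and at most 12, crops included, and the job is handed in when it is done.

```bash
ls; mkdir -p pics; cat > h.py <<'E'
import numpy as np, cv2, json
from plant import arm, viewer, nets
def P(f,u,v,z=None):
    if z is None:
        w=f["range_z"][int(v)-2:int(v)+3,int(u)-2:int(u)+3]; z=np.median(w[w>0])
    K=f["mtx"]; c=np.array([(u-K[0,2])/K[0,0],(v-K[1,2])/K[1,1],1])*z
    return np.array(f["rotation"])@c+np.array(f["eye"])
def save(n,im): cv2.imwrite("pics/"+n,cv2.cvtColor(im,cv2.COLOR_RGB2BGR))
E
python3 - <<'E'
from h import *
np.set_printoptions(precision=4,suppress=True)
o=arm.get_obs();print(o["eef_pos"],o["tcp_rot"],o["finger_gap"],o["contact_force"],o["clock"])
for c in("top","side"):
    f=viewer.grab_frame(c);save(c+"1.png",f["color"]);np.savez(c+"1.npz",**f)
    print(c,f["eye"],f["mtx"][0])
    for l in("stop_grip","stop_face","rack_end","start_key","key_top","shaker","beaker_mid","bottle_mid","slide_box_mid"):
        for r in nets.search_frame(c,l)[:3]:
            u,v=r["pixel"];print(l,np.round(r["pixel"]),round(r["confidence"],2),P(f,u,v))
E
```

```text
pics
[0.2923 0.5799 0.2378] [[-0.8931  0.4499 -0.0006]
 [ 0.4499  0.8931 -0.0016]
 [-0.0002 -0.0017 -1.    ]] 0.08775130566638553 [0.1134 0.2054 0.7062] 0.0
top [0.4572 0.0896 1.2156] [425.3624   0.     318.1771]
stop_grip [364. 185.] 0.6 [ 0.547  -0.0141  0.0769]
stop_grip [243. 144.] 0.25 [0.6541 0.3012 0.121 ]
stop_face [360. 196.] 0.6 [0.5144 0.0017 0.1513]
rack_end [420. 252.] 0.94 [ 0.3665 -0.1648  0.0497]
rack_end [191. 128.] 0.9 [0.7153 0.4587 0.0516]
rack_end [299. 271.] 0.87 [0.317  0.1638 0.0507]
key_top [284. 212.] 0.61 [0.4778 0.2011 0.0723]
shaker [330. 181.] 0.97 [0.5589 0.0763 0.0759]
beaker_mid [423. 152.] 0.81 [ 0.645  -0.19    0.0052]
bottle_mid [243. 148.] 0.95 [0.6452 0.3019 0.1147]
bottle_mid [426. 152.] 0.36 [ 0.6421 -0.196   0.0157]
slide_box_mid [353. 218.] 0.68 [0.4582 0.0154 0.0786]
side [ 0.113  -0.5022  0.8739] [420.3394   0.     320.9196]
stop_grip [345. 224.] 0.82 [ 0.5087 -0.0085  0.1197]
stop_grip [346. 216.] 0.56 [ 0.5109 -0.0049  0.1461]
stop_face [351. 219.] 0.63 [0.5531 0.0266 0.0751]
rack_end [309. 123.] 0.78 [0.7006 0.4535 0.0476]
rack_end [337. 332.] 0.58 [ 0.36   -0.1873  0.0476]
start_key [289. 190.] 0.4 [0.4789 0.2064 0.069 ]
key_top [344. 213.] 0.7 [0.5119 0.004  0.1474]
key_top [288. 193.] 0.49 [0.4722 0.1983 0.0683]
shaker [344. 216.] 0.95 [0.5104 0.0016 0.1377]
bottle_mid [318. 148.] 0.92 [0.6299 0.2935 0.0868]
slide_box_mid [322. 241.] 0.73 [0.4566 0.0101 0.0749]
slide_box_mid [348. 222.] 0.67 [ 0.5124 -0.0128  0.1323]
slide_box_mid [288. 189.] 0.36 [0.4787 0.2103 0.0697]
```

```bash
python3 - <<'E'
from h import *
for c,(x0,y0,x1,y1) in dict(top=(170,90,450,290),side=(200,90,480,290)).items():
    f=np.load(c+"1.npz");save(c+"1c.png",cv2.resize(f["color"][y0:y1,x0:x1],(784,560),interpolation=cv2.INTER_CUBIC))
E
```

```text
(no output)
```

View pics/top1c.png

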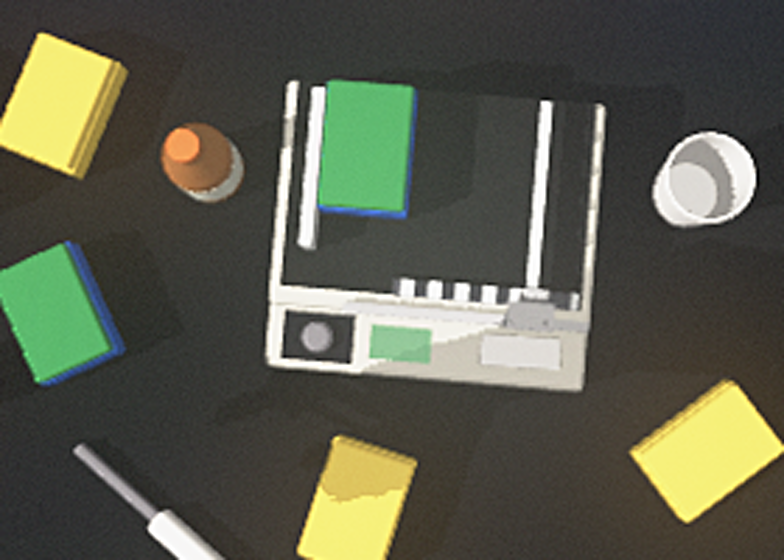

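View pics/side1c.png

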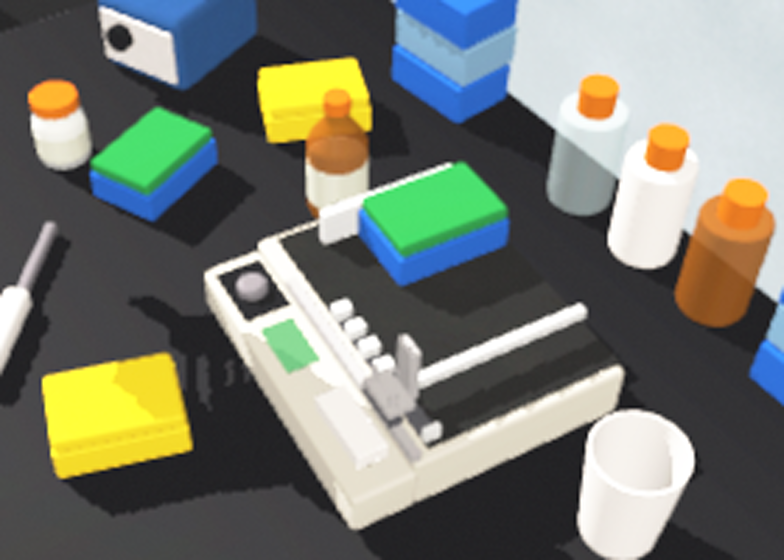

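The scene matches the description. Rack candidates are the green/blue box on the deck (top crop 368,147), a loose green/blue box (60,312) and yellow boxes at (65,105), (357,500) and (710,450). I choose the one on the deck against the fence. The tab is at side crop (408,365) and the key at top crop (317,336). Next I measure the geometry from depth.

```bash
cat >> h.py <<'E'
def cloud(f):
    K=f["mtx"];z=f["range_z"];v,u=np.mgrid[:400,:640]
    c=np.stack([(u-K[0,2])/K[0,0]*z,(v-K[1,2])/K[1,1]*z,z],-1)
    return c@np.array(f["rotation"]).T+np.array(f["eye"])
E
python3 - <<'E'
from h import *
np.set_printoptions(precision=4,suppress=True)
f=np.load("top1.npz");W=cloud(f);Z=W[...,2];C=f["color"].astype(int)
roi=np.zeros(Z.shape,bool);roi[90:290,262:390]=1
g=roi&(C[...,1]>C[...,0]+50)&(C[...,1]>C[...,2]+40)&(Z>.11)&(Z<.14)
n,lab,st,ce=cv2.connectedComponentsWithStats(g.astype(np.uint8))
k=1+np.argmax(st[1:,4]);m=lab==k
r=cv2.minAreaRect(W[m][:,:2].astype(np.float32));print("lid",r,"z",np.median(Z[m]),cv2.boxPoints(r))
# key
kk=roi&(Z>.06)&(Z<.085)
led=roi&(Z>.05)&(Z<.095); 
r=cv2.minAreaRect(W[led][:,:2].astype(np.float32));print("shaker",r,cv2.boxPoints(r))
# bar & tab
hi=roi&(Z>.1)&~cv2.dilate(m.astype(np.uint8),np.ones((5,5))).astype(bool)
for p in zip(*np.nonzero(hi&(W[...,0]<.56)&(W[...,1]<.06))): print(p,W[p],C[p])
# bar rows
for row in(135,150,165,180):
    print(row,[ (u,round(W[row,u,1],4),round(Z[row,u],3),C[row,u].sum()) for u in range(354,372)])
print("depth teeth row");
for row in(190,191,192,193,194,195): print(row,[C[row,u].sum() for u in range(308,380)])
E
```

```text
lid ((0.6595369577407837, 0.15292593836784363), (0.07877366989850998, 0.11663064360618591), 84.5390396118164) z 0.12561148800718058 [[0.5977 0.1193]
 [0.7138 0.1082]
 [0.7213 0.1866]
 [0.6052 0.1977]]
shaker ((0.4914841055870056, 0.09732598066329956), (0.31029629707336426, 0.4631824791431427), 84.4982681274414) [[ 0.2461 -0.0349]
 [ 0.7071 -0.0793]
 [ 0.7369  0.2296]
 [ 0.2758  0.274 ]]
(np.int64(180), np.int64(360)) [ 0.5585 -0.0018  0.1054] [255 255 255]
(np.int64(180), np.int64(361)) [ 0.5581 -0.0041  0.1097] [253 252 252]
(np.int64(180), np.int64(362)) [ 0.5583 -0.0069  0.1066] [255 255 255]
(np.int64(181), np.int64(359)) [0.556  0.0008 0.1047] [244 243 240]
(np.int64(181), np.int64(360)) [ 0.5557 -0.0016  0.1078] [253 253 253]
(np.int64(181), np.int64(361)) [ 0.556  -0.0045  0.104 ] [253 253 252]
(np.int64(181), np.int64(362)) [ 0.5559 -0.0071  0.1047] [255 255 255]
(np.int64(182), np.int64(359)) [0.5531 0.0011 0.1082] [250 249 246]
(np.int64(182), np.int64(360)) [ 0.5532 -0.0017  0.1059] [252 252 251]
(np.int64(182), np.int64(361)) [ 0.5532 -0.0043  0.1055] [252 252 252]
(np.in
[... 27669 characters left out ...]
nt64(765), np.int64(744), np.int64(747), np.int64(764), np.int64(500), np.int64(231), np.int64(276), np.int64(268), np.int64(284), np.int64(653), np.int64(765), np.int64(743), np.int64(750), np.int64(765), np.int64(400), np.int64(248), np.int64(286), np.int64(266), np.int64(350), np.int64(699), np.int64(765), np.int64(761), np.int64(668), np.int64(373), np.int64(620), np.int64(674), np.int64(738), np.int64(708), np.int64(656), np.int64(725), np.int64(727), np.int64(723), np.int64(574), np.int64(357), np.int64(274), np.int64(279), np.int64(292), np.int64(287), np.int64(276), np.int64(268), np.int64(330), np.int64(529), np.int64(675), np.int64(550), np.int64(275), np.int64(549), np.int64(623)]
```

```bash
python3 - <<'E'
from h import *
np.set_printoptions(precision=4,suppress=True)
f=np.load("top1.npz");K=f["mtx"];R=f["rotation"];e=f["eye"];W=cloud(f);C=f["color"].astype(int)
a=np.deg2rad(-5.46);ex=np.array([np.cos(a),np.sin(a)]);ey=np.array([-np.sin(a),np.cos(a)])
def pz(u,v,z):
    d=R@np.array([(u-K[0,2])/K[0,0],(v-K[1,2])/K[1,1],1]);return e+d*(z-e[2])/d[2]
def S(p):return np.array([p[:2]@ex,p[:2]@ey])
for u in(314.75,324.7,334.45,344.4):print("tooth",S(pz(u,194,.089)))
for u in(319.7,329.6,339.4):print("notch",S(pz(u,194,.089)))
# rack end lid edge & blue strip per row
G=(C[...,1]-C[...,0]);B=(C[...,2]-C[...,1])
for r in(125,135,145,155,160):
    g=np.nonzero(G[r,300:330]>60)[0]+300;b=np.nonzero(B[r,300:330]>40)[0]+300
    print(r,g.max(),b, S(pz(g.max()+.5,r,.1255)),S(pz((b.max() if len(b) else 0)+.5,r,.1)))
# bar edges
for r in(140,160,180):
    w=np.nonzero(C[r,350:372].sum(-1)>450)[0]+350
    print("bar",r,S(pz(w.min()-.5,r,.099)),S(pz(w.max()+.5,r,.099)))
print("tab",S([.518,-.0003]))
# key
g=cv2.resize(f["color"][195:230,265:305],None,fx=1,fy=1)
V=W[195:230,262:304];gray=C[195:230,262:304].sum(-1)
m=(gray>300)&(V[...,2]>.066)&(V[...,2]<.078)
print("key cands");n,l,st,ce=cv2.connectedComponentsWithStats(m.astype(np.uint8))
for k in range(1,n):
    if st[k,4]>20:print(st[k],ce[k]+[262,195],np.median(V[l==k],0))
s=np.load("side1.npz");print("side key",P(s,289,191.5),P(s,288,192.5))
E
```

```text
tooth [0.5109 0.1667]
tooth [0.5131 0.1404]
tooth [0.5152 0.1147]
tooth [0.5173 0.0884]
notch [0.512  0.1537]
notch [0.5141 0.1275]
notch [0.5162 0.1016]
125 316 [318] [0.6875 0.176 ] [0.6936 0.1717]
135 315 [317] [0.6613 0.1764] [0.6667 0.1721]
145 315 [] [0.6353 0.1742] [0.5727 1.0163]
155 314 [316] [0.6092 0.1746] [0.6135 0.1704]
160 313 [315] [0.5961 0.1761] [0.6    0.1719]
bar 140 [0.6628 0.0551] [0.6637 0.0446]
bar 160 [0.6094 0.0563] [0.6105 0.0432]
bar 180 [0.5565 0.0548] [0.5573 0.0443]
tab [0.5157 0.049 ]
key cands
[  5   0  37   5 139] [284.6187 196.5324] [0.5205 0.1986 0.0719]
[16 10 11 11 90] [283.0333 209.6889] [0.4836 0.2037 0.0723]
side key [0.4773 0.2015 0.0695] [0.4738 0.2011 0.068 ]
```

```bash
python3 - <<'E'
from h import *
o=arm.get_obs();R=np.array(o["tcp_rot"]);p=np.array(o["eef_pos"])
a=np.deg2rad(-5.46);ex=np.array([np.cos(a),np.sin(a),0])
# desired tool y = +-ex, z down
for s in(1,-1):
    y=s*ex;z=np.array([0,0,-1]);x=np.cross(y,z);D=np.stack([x,y,z],1)
    print(s,"rotvec",cv2.Rodrigues(R.T@D)[0].ravel())
for t in([.518,0,.30],[.518,0,.20]):print(100*R.T@(np.array(t)-p))
E
```

```text
1 rotvec [ 6.10386628e-05 -3.46200231e-06  1.19937878e+00]
-1 rotvec [ 3.83284717e-06  6.75770392e-05 -1.94221388e+00]
[-46.25773829 -41.69201597  -6.12556092]
[-46.25744097 -41.69250858   3.87443907]
```

The gap analysis gives the end notch (slide 0.134): its centre is about 105 mm from the tab now, which leaves the bar about 14 mm from the rack. The next notch back would leave 40 mm. I move above the tab.

```bash
python3 -m creep '[-46.3,-41.7,0,0,0,1.2,100,-46.3,-41.7,0,0,0,1.2,100,-46.3,-41.7,0,0,0,1.2,100,-46.3,-41.7,0,0,0,1.2,100,-46.3,-41.7,0,0,0,1.2,100,-46.3,-41.7,0,0,0,1.2,100,-46.3,-41.7,0,0,0,1.2,100,-46.3,-41.7,0,0,0,1.2,100,-46.3,-41.7,0,0,0,1.2,100,-46.3,-41.7,0,0,0,1.2,100,-46.3,-41.7,0,0,0,1.2,100,-46.3,-41.7,0,0,0,1.2,100,-46.3,-41.7,0,0,0,1.2,100,-46.3,-41.7,0,0,0,1.2,100,-46.3,-41.7,0,0,0,1.2,100,-46.3,-41.7,0,0,0,1.2,100,-46.3,-41.7,0,0,0,1.2,100,-46.3,-41.7,0,0,0,1.2,100,-46.3,-41.7,0,0,0,1.2,100,-46.3,-41.7,0,0,0,1.2,100]' 30
python3 - <<'E'
from h import *
np.set_printoptions(precision=4,suppress=True)
o=arm.get_obs();f=viewer.grab_frame("wrist");save("w1.png",f["color"]);print(o["eef_pos"],o["tcp_rot"],o["q"],o["clock"]);print(f["hand_eye"],f["mtx"])
np.savez("w1.npz",pos=o["eef_pos"],rot=o["tcp_rot"],**f)
for l in("stop_grip","key_top","rack_end"):print(l,nets.search_frame("wrist",l)[:3])
E
```

```text
clock: 2.67
eef_pos: [0.518, 0.0016, 0.2387]
tcp_rot: [[0.093, 0.996, -0.0], [0.996, -0.093, 0.001], [0.001, -0.0, -1.0]]
contact_force: [-0.2, -0.4, -0.2]
finger_gap: 0.0537
[0.518  0.0016 0.2387] [[ 0.0928  0.9957 -0.0003]
 [ 0.9957 -0.0928  0.0007]
 [ 0.0007 -0.0004 -1.    ]] [-0.464   0.3313  0.4624  1.9068 -0.181   0.9443 -0.0096] 2.6667
[[-0.0002 -0.9552 -0.296   0.0762]
 [ 1.      0.     -0.0008  0.0007]
 [ 0.0008 -0.296   0.9552 -0.1466]
 [ 0.      0.      0.      1.    ]] [[309.7069   0.     316.4507]
 [  0.     309.7069 204.3661]
 [  0.       0.       1.    ]]
stop_grip [{'pixel': [331.5, 194.8], 'confidence': 0.93}, {'pixel': [264.6, 180.4], 'confidence': 0.53}]
key_top [{'pixel': [264.6, 6.0], 'confidence': 0.68}]
rack_end [{'pixel': [449.8, 37.5], 'confidence': 0.9}, {'pixel': [258.7, 297.9], 'confidence': 0.88}, {'pixel': [144.6, 62.6], 'confidence': 0.73}]
```

View pics/w1.png

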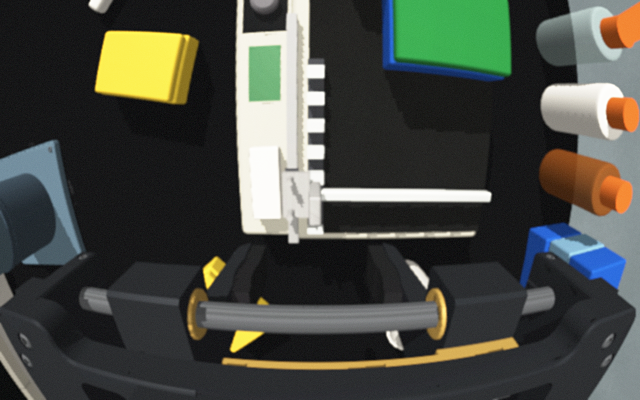

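The wrist view shows the tab at about (315,205) with the bar running right, the comb teeth at (317,70..190), the rack lid at (450,38) and the key at (265,3). I refine the tab, teeth and rack positions from its depth.

```bash
cat >> h.py <<'E'
def wcloud(f,pos,rot):
    K=f["mtx"];v,u=np.mgrid[:400,:640];x=(u-K[0,2])/K[0,0];y=(v-K[1,2])/K[1,1]
    r=np.hypot(x,y);k=np.where(r>1e-6,np.tan(r)/np.maximum(r,1e-6),1);z=f["range_z"]
    c=np.stack([x*k*z,y*k*z,z],-1);H=np.array(f["hand_eye"])
    return (c@H[:3,:3].T+H[:3,3])@np.array(rot).T+np.array(pos)
E
python3 - <<'E'
from h import *
np.set_printoptions(precision=4,suppress=True)
f=np.load("w1.npz");W=wcloud(f,f["pos"],f["rot"]);C=f["color"].astype(int)
a=np.deg2rad(-5.46);ex=np.array([np.cos(a),np.sin(a)]);ey=np.array([-np.sin(a),np.cos(a)])
sx=W[...,:2]@ex;sy=W[...,:2]@ey;Z=W[...,2]
def rep(n,m):print(n,m.sum(),"sx",np.percentile(sx[m],[2,50,98]),"sy",np.percentile(sy[m],[2,50,98]),"z",np.median(Z[m]))
B=np.zeros(Z.shape,bool)
m=B.copy();m[170:230,300:330]=1;rep("tab",m&(Z>.14)&(Z<.165)&(f["range_z"]>0))
m=B.copy();m[185:205,345:480]=1;rep("bar",m&(Z>.095)&(Z<.115)&(C.sum(-1)>400))
m=B.copy();m[0:85,380:520]=1;rep("lid",m&(C[...,1]>C[...,0]+60)&(Z>.11))
m=B.copy();m[0:20,245:285]=1;rep("key",m&(Z>.064)&(Z<.08)&(C.sum(-1)>200))
m=B.copy();m[55:200,308:326]=1;m&=(Z>.082)&(Z<.096)&(C.sum(-1)>500)
n,l,st,ce=cv2.connectedComponentsWithStats(m.astype(np.uint8))
for k in range(1,n):
    if st[k,4]>15:rep("tooth",l==k)
E
```

```text
tab 414 sx [0.5092 0.514  0.5195] sy [0.0375 0.0511 0.061 ] z 0.1521229871218202
bar 1562 sx [0.5447 0.6065 0.6819] sy [0.0448 0.0505 0.0542] z 0.10511853137579526
lid 7783 sx [0.5825 0.6371 0.6957] sy [0.1753 0.2051 0.2423] z 0.1254917604588044
key 276 sx [0.4487 0.4616 0.4746] sy [0.2348 0.2417 0.2472] z 0.07248737462419735
tooth 209 sx [0.5077 0.5143 0.5217] sy [0.16   0.1659 0.1718] z 0.0894886585376756
tooth 208 sx [0.5077 0.5148 0.5218] sy [0.1342 0.1399 0.1457] z 0.08952118763905338
tooth 192 sx [0.5077 0.5148 0.5219] sy [0.1092 0.1145 0.1198] z 0.0895721310629762
tooth 221 sx [0.5077 0.5144 0.5221] sy [0.0822 0.0883 0.0945] z 0.08944069244792549
tooth 138 sx [0.5095 0.5159 0.5213] sy [0.0575 0.0637 0.068 ] z 0.08947171284341922
```

```bash
python3 -m creep '[-0.15,-0.07,4,0,0,0,100,-0.15,-0.07,8,0,0,0,100,-0.15,-0.07,11,0,0,0,100,-0.15,-0.07,12.3,0,0,0,100,-0.15,-0.07,12.3,0,0,0,100,-0.15,-0.07,12.3,0,0,0,255,-0.15,-0.07,12.3,0,0,0,255,-0.15,-0.07,12.3,0,0,0,255,-0.15,-0.07,12.3,0,0,0,255,-0.15,-0.07,12.3,0,0,0,255,-0.15,-0.07,12.3,0,0,0,255,-0.15,-0.07,12.3,0,0,0,255,-0.15,-0.07,12.3,0,0,0,255]' 20
```

```text
clock: 3.95
eef_pos: [0.5166, -0.0007, 0.1161]
tcp_rot: [[0.094, 0.996, -0.002], [0.996, -0.094, 0.001], [0.001, -0.002, -1.0]]
contact_force: [-3.2, -0.2, 6.8]
finger_gap: 0.01
```

```bash
python3 -m creep '[0,0,-0.6,0,0,0,255,0,0,-1.2,0,0,0,255,0,0,-1.9,0,0,0,255,0,0,-1.9,0,0,0,255]'; python3 -m creep '[1,0,0,0,0,0,255,2.5,0,0,0,0,0,255,4,0,0,0,0,0,255,5.5,0,0,0,0,0,255,7,0,0,0,0,0,255,8.5,0,0,0,0,0,255,9.5,0,0,0,0,0,255,10.2,0,0,0,0,0,255,10.4,0,0,0,0,0,255,10.4,0,0,0,0,0,255,10.4,0,0,0,0,0,255]'
python3 - <<'E'
from h import *
np.set_printoptions(precision=4,suppress=True)
a=np.deg2rad(-5.46);ex=np.array([np.cos(a),np.sin(a)]);ey=np.array([-np.sin(a),np.cos(a)])
o=arm.get_obs();p=o["eef_pos"];print(p,"sx,sy",p[:2]@ex,p[:2]@ey)
f=viewer.grab_frame("top");np.savez("top2.npz",**f);C=f["color"].astype(int);W=cloud(f);sx=W[...,:2]@ex;sy=W[...,:2]@ey;Z=W[...,2]
m=np.zeros(Z.shape,bool);m[110:190,300:370]=1
b=m&(Z>.105)&(Z<.135)&(C.min(-1)>150);print("bar",b.sum(),np.percentile(sy[b],[3,50,97]),np.median(Z[b]))
g=m&(C[...,1]>C[...,0]+60)&(Z>.11);print("lid min sy",np.percentile(sy[g],[2]))
s=viewer.grab_frame("side");save("s2.png",cv2.resize(s["color"][90:290,200:480],(784,560),interpolation=cv2.INTER_CUBIC))
E
```

```text
clock: 4.28
eef_pos: [0.5165, -0.0007, 0.1362]
tcp_rot: [[0.094, 0.996, -0.002], [0.996, -0.094, 0.001], [0.001, -0.002, -1.0]]
contact_force: [-1.2, 0.5, -2.1]
finger_gap: 0.0094
clock: 5.2
eef_pos: [0.5264, 0.1024, 0.1364]
tcp_rot: [[0.095, 0.995, -0.001], [0.995, -0.095, 0.001], [0.001, -0.002, -1.0]]
contact_force: [0.6, 0.7, -2.2]
finger_gap: 0.0102
[0.5264 0.1024 0.1364] sx,sy 0.5142545932734145 0.152049818338779
bar 95 [0.148  0.1523 0.1566] 0.1260806468749125
lid min sy [0.1761]
```

View pics/s2.png

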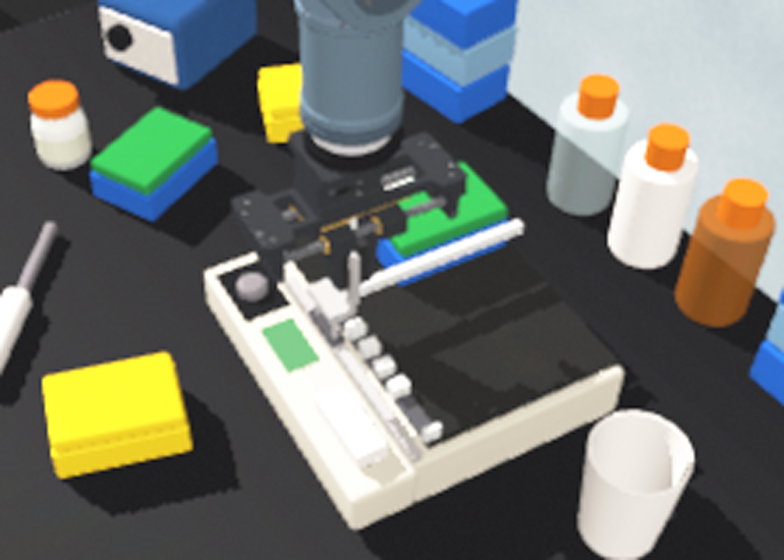

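The side picture shows the bar lifted in the gripper at about (355,290) over the last notch, clear of the rack. I shift 1 mm further, lower it into the notch and release.

```bash
python3 -m creep '[0.1,0,0,0,0,0,255,0.1,0,0.5,0,0,0,255,0.1,0,1.0,0,0,0,255,0.1,0,1.5,0,0,0,255,0.1,0,1.8,0,0,0,255,0.1,0,1.8,0,0,0,255]';python3 -m creep '[0,0,0,0,0,0,150,0,0,0,0,0,0,100,0,0,0,0,0,0,100,0,0,0,0,0,0,100,0,0,0,0,0,0,100,0,0,-4,0,0,0,100,0,0,-8,0,0,0,100,0,0,-12,0,0,0,100,0,0,-12,0,0,0,100]'
python3 - <<'E'
from h import *
np.set_printoptions(precision=4,suppress=True)
a=np.deg2rad(-5.46);ex=np.array([np.cos(a),np.sin(a)]);ey=np.array([-np.sin(a),np.cos(a)])
o=arm.get_obs();f=viewer.grab_frame("wrist");save("w3.png",f["color"]);np.savez("w3.npz",pos=o["eef_pos"],rot=o["tcp_rot"],**f)
W=wcloud(f,o["eef_pos"],o["tcp_rot"]);C=f["color"].astype(int);sx=W[...,:2]@ex;sy=W[...,:2]@ey;Z=W[...,2];ok=f["range_z"]>0
def rep(n,m):print(n,m.sum(),"sx",np.percentile(sx[m],[2,50,98]),"sy",np.percentile(sy[m],[2,50,98]),"z",np.median(Z[m]))
near=ok&(np.abs(sy-.153)<.02)
rep("tab",near&(np.abs(sx-.515)<.012)&(Z>.14)&(Z<.19))
rep("bar",near&(sx>.54)&(sx<.68)&(sy<.168)&(Z>.095)&(Z<.135)&(C.min(-1)>120))
rep("lid",ok&(C[...,1]>C[...,0]+60)&(Z>.11)&(sx>.55)&(sy<.35))
k=ok&(Z>.066)&(Z<.08)&(np.abs(sx-.462)<.022)&(np.abs(sy-.248)<.022);rep("key",k)
mm=(C[k].sum(-1)>250);print(mm.sum());
pts=W[k][mm];print("key circle",cv2.minEnclosingCircle(pts[:,:2].astype(np.float32)),np.median(pts,0))
print(nets.search_frame("wrist","key_top")[:2])
E
```

```text
clock: 5.8
eef_pos: [0.5264, 0.1029, 0.1176]
tcp_rot: [[0.096, 0.995, -0.002], [0.995, -0.096, 0.001], [0.0, -0.002, -1.0]]
contact_force: [1.3, -0.3, -1.8]
finger_gap: 0.0099
clock: 6.55
eef_pos: [0.5309, 0.1032, 0.2449]
tcp_rot: [[0.097, 0.995, 0.009], [0.995, -0.097, 0.004], [0.005, 0.009, -1.0]]
contact_force: [0.9, 0.5, 0.3]
finger_gap: 0.0537
tab 375 sx [0.5091 0.5147 0.5192] sy [0.1419 0.1553 0.165 ] z 0.1521656892819224
bar 1421 sx [0.542  0.6039 0.6767] sy [0.1486 0.1539 0.1578] z 0.10525623012547683
lid 9780 sx [0.5827 0.6326 0.6951] sy [0.1766 0.2152 0.2526] z 0.12543444564734677
key 625 sx [0.4487 0.4622 0.4753] sy [0.236  0.2488 0.2622] z 0.07249811204086487
582
key circle ((0.4831910729408264, 0.20415344834327698), 0.014757479541003704) [0.4836 0.2043 0.0726]
[{'pixel': [259.0, 96.4], 'confidence': 0.82}, {'pixel': [385.7, 346.3], 'confidence': 0.36}]
```

View pics/w3.png

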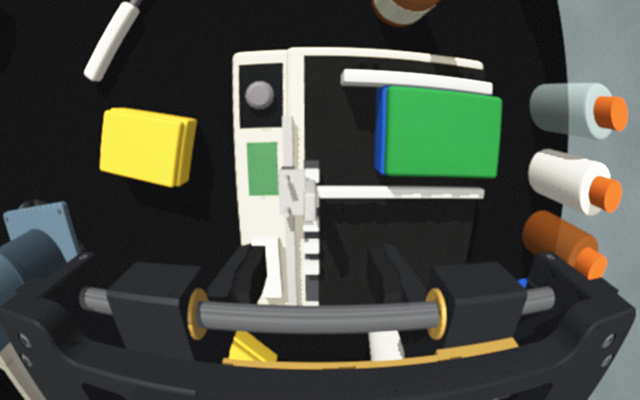

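The stop is seated: tab and bar tops are at 0.152/0.105, the same as when parked, and the rack has not moved. In the picture the bar is at (400,192), the rack at (440,130) and the key at (259,95). Next I go above the key with closed fingers.

```bash
python3 -m creep '[3.2,-1.9,0,0,0,0,255,6.4,-3.8,0,0,0,0,255,9.6,-5.7,0,0,0,0,255,9.6,-5.7,0,0,0,0,255,9.6,-5.7,4,0,0,0,255,9.6,-5.7,8,0,0,0,255,9.6,-5.7,12,0,0,0,255,9.6,-5.7,12,0,0,0,255,9.6,-5.7,12,0,0,0,255,9.6,-5.7,12,0,0,0,255]'
python3 - <<'E'
from h import *
np.set_printoptions(precision=4,suppress=True)
o=arm.get_obs();R=np.array(o["tcp_rot"]);p=np.array(o["eef_pos"]);print(p,R,o["contact_force"],o["finger_gap"])
print("to key top (cm)",100*R.T@(np.array([.4833,.2042,.0725])-p))
a=np.deg2rad(-5.4);D=np.array([[-np.sin(a),np.cos(a),0],[np.cos(a),np.sin(a),0],[0,0,-1]]);print("turn",cv2.Rodrigues(R.T@D)[0].ravel())
E
```

```text
clock: 7.48
eef_pos: [0.4809, 0.2043, 0.1206]
tcp_rot: [[0.096, 0.995, 0.002], [0.995, -0.096, 0.002], [0.003, 0.002, -1.0]]
contact_force: [0.0, -0.5, -0.7]
finger_gap: 0.0004
[0.4809 0.2043 0.1206] [[ 0.0961  0.9954  0.0022]
 [ 0.9954 -0.0961  0.0023]
 [ 0.0025  0.0019 -1.    ]] [ 0.0329 -0.4688 -0.6836] 0.00039960582373240334
to key top (cm) [-0.0011  0.2339  4.8064]
turn [ 0.0019 -0.0025 -0.002 ]
```

Approach to about 1.5 mm above the key, then step down with force readings.

```bash
python3 -m creep '[0,0.23,2,0,0,0,255,0,0.23,3.8,0,0,0,255,0,0.23,4.6,0,0,0,255,0,0.23,4.6,0,0,0,255,0,0.23,4.6,0,0,0,255,0,0.23,4.6,0,0,0,255]'; python3 -m creep '[0,0,0.1,0,0,0,255,0,0,0.15,0,0,0,255,0,0,0.15,0,0,0,255]'; python3 -m creep '[0,0,0.1,0,0,0,255,0,0,0.1,0,0,0,255]'
```

```text
clock: 7.98
eef_pos: [0.4843, 0.2047, 0.0761]
tcp_rot: [[0.096, 0.995, 0.004], [0.995, -0.096, 0.004], [0.004, 0.004, -1.0]]
contact_force: [0.1, -0.2, 0.7]
finger_gap: 0.0006
clock: 8.23
eef_pos: [0.4847, 0.2049, 0.0752]
tcp_rot: [[0.096, 0.995, 0.005], [0.995, -0.096, 0.004], [0.005, 0.005, -1.0]]
contact_force: [0.2, 0.8, 0.1]
finger_gap: 0.0003
clock: 8.4
eef_pos: [0.4847, 0.205, 0.0743]
tcp_rot: [[0.096, 0.995, 0.005], [0.995, -0.096, 0.004], [0.005, 0.005, -1.0]]
contact_force: [0.2, 0.1, -0.2]
finger_gap: 0.0007
```

```bash
for i in 1 2 3; do python3 -m creep '[0,0,0.1,0,0,0,255,0,0,0.1,0,0,0,255]' | grep -E 'eef|force'; done
```

```text
eef_pos: [0.4846, 0.2049, 0.0731]
contact_force: [0.9, 0.5, -0.6]
eef_pos: [0.4846, 0.2049, 0.072]
contact_force: [-1.4, -0.5, 2.2]
eef_pos: [0.4846, 0.2049, 0.071]
contact_force: [-1.1, 0.4, 2.7]
```

```bash
for i in 1 2 3; do python3 -m creep '[0,0,0.1,0,0,0,255,0,0,0.1,0,0,0,255]' | grep -E 'eef|force'; done
```

```text
eef_pos: [0.4846, 0.205, 0.0699]
contact_force: [-0.2, -0.2, 4.3]
eef_pos: [0.4846, 0.2049, 0.0688]
contact_force: [-0.7, -1.0, 1.4]
eef_pos: [0.4846, 0.2049, 0.0676]
contact_force: [-0.7, 0.7, 1.2]
```

```bash
python3 -m creep '[0,0,0.07,0,0,0,255,0,0,0.07,0,0,0,255,0,0,0.07,0,0,0,255]' | grep -E 'eef|force'
```

```text
eef_pos: [0.4846, 0.2049, 0.0669]
contact_force: [-0.8, 0.8, 2.4]
```

The force peaked at 4.3 N, dropped to 1.2 N and is now rising again, so the key has clicked at about 5.6 mm travel. I retract straight up.

```bash
python3 -m creep '[0,0,-1,0,0,0,255,0,0,-4,0,0,0,255,0,0,-8,0,0,0,255,0,0,-12,0,0,0,255,-3,0,-15,0,0,0,255,-3,0,-17,0,0,0,255,-3,0,-17,0,0,0,255,-3,0,-17,0,0,0,255]'
python3 - <<'E'
from h import *
np.set_printoptions(precision=4,suppress=True)
a=np.deg2rad(-5.46);ex=np.array([np.cos(a),np.sin(a)]);ey=np.array([-np.sin(a),np.cos(a)])
o=arm.get_obs();f=viewer.grab_frame("wrist");save("w4.png",f["color"])
W=wcloud(f,o["eef_pos"],o["tcp_rot"]);C=f["color"].astype(int);sx=W[...,:2]@ex;sy=W[...,:2]@ey;Z=W[...,2];ok=f["range_z"]>0
def rep(n,m):print(n,m.sum(),"sx",np.percentile(sx[m],[2,50,98]),"sy",np.percentile(sy[m],[2,50,98]),"z",np.median(Z[m]))
near=ok&(np.abs(sy-.153)<.02)
rep("tab",near&(np.abs(sx-.515)<.012)&(Z>.14)&(Z<.19))
rep("bar",near&(sx>.54)&(sx<.68)&(sy<.168)&(Z>.095)&(Z<.135)&(C.min(-1)>120))
rep("lid",ok&(C[...,1]>C[...,0]+60)&(Z>.11)&(sx>.55)&(sy<.35))
rep("key",ok&(C.sum(-1)>250)&(Z>.05)&(Z<.08)&(np.hypot(sx-.462,sy-.249)<.012))
E
```

```text
clock: 10.32
eef_pos: [0.4814, 0.1747, 0.238]
tcp_rot: [[0.096, 0.995, 0.007], [0.995, -0.096, 0.006], [0.007, 0.007, -1.0]]
contact_force: [-0.3, 0.1, -0.3]
finger_gap: 0.0005
tab 37 sx [0.5091 0.5136 0.5183] sy [0.1626 0.1646 0.1654] z 0.1435912317364743
bar 1278 sx [0.5422 0.5984 0.6757] sy [0.1482 0.1553 0.1583] z 0.1049032792650208
lid 7602 sx [0.5824 0.6298 0.6948] sy [0.1775 0.2181 0.2542] z 0.1253214403812631
key 433 sx [0.4515 0.4617 0.4729] sy [0.2381 0.2495 0.2598] z 0.07300881286615551
```

View pics/w4.png

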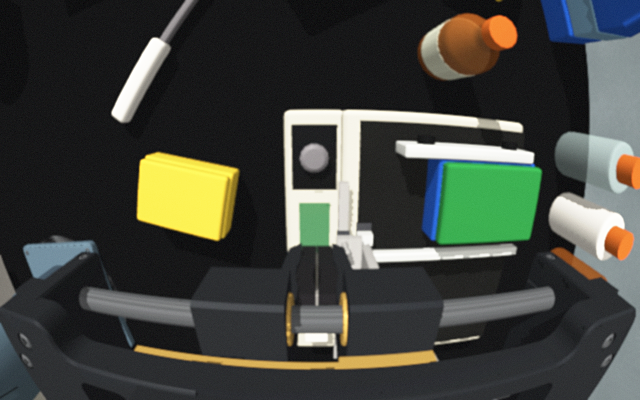

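The key at (314,157) is up again, the bar at (440,253) is seated clear of the rack at (485,200), and the gripper touches nothing. I hand in.

```bash
python3 -c "
from plant import arm
print(arm.hand_in())"
```

```text
the job is handed in; nothing more can be done
None
```

I lifted the stop bar out of the bay, carried it about 104 mm and dropped it into the notch nearest the rack, the fourth one at slide 0.134. I then pressed the start key until it clicked, released it, and handed in at about 10.4 s; no verdict was reported.

**Stop bar and rack:** The bar top stands at 0.105 m, the same height as when parked, so it is fully down. Its face stands roughly 15 mm short of the rack. The lid's edge nearest the stop measured 0.1753, 0.1766 and 0.1775 m across three wrist views, a 1–2 mm drift I took as noise.

**Key:** The force peaked at 4.3 N, fell to about 1.2 N and was 2.4 N at about 5.6 mm of travel, where I stopped. After release its top measured 0.073 m, so it is up again.

**Weaker checks:**
- In the last view the fingers hid most of the tab, so its height there could not be used; the view taken just after the drop showed it seated at 0.152 m.
- I did not measure the beaker, bottle or small box after the moves. The arm's path stayed clear of them.

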